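Tip the vial rack flat in its tray and flip the clamp over it

TASK

The white vial rack stands on end in its steel tray: push it over with the fingertips so that it lies flat in the tray with its holes facing up. Then push the hinged clamp arm at the other end of the tray over, all the way down onto the rack. Only push: do not grip or lift anything, and leave the other things on the bench alone.

Things in the scene. Friction and masses are not known exactly. Their poses are not given: they have to be found in the camera images.
- tray: Fixed shallow steel tray on the bench, at any yaw. Origin: on the bench under its middle; x along its length, z up. Floor top 4 mm above the bench; inside 210 x 108 mm (x +-105, y +-54), with a lip 5 mm thick all round, its top 12 mm above the bench. The rack stands at the +x end; the clamp's bracket, two cheeks 60 mm high at y +-16 to 24 mm, stands beyond the lip of the -x end.
- rack: Loose white plastic vial rack, 150 x 80 x 40 mm, 0.18-0.35 kg, standing on its 80 x 40 end, square to the tray (0.02 rad), near tray x 82, y 0 mm. Origin: centre of that end (4 mm above the bench); z along its length, y its width, x its thickness. Its +x face is the top with 12 holes, looking to tray +x; -x is the solid base. To lie on its base, length along the tray: x up, origin 24 mm high.
- rack_head (a point): Centre of the rack's other end face, 150 mm from its origin along its z: on top while it stands. Pushed near here on the hole face towards the clamp (tray -x), the rack tips about its lower edge; past 15 degrees (about 30 mm of push at 115 mm height) it falls by itself onto its base, this end coming to lie just short of the clamp bracket, where the clamp comes down on it.
- clamp_hinge (a point): Middle of the clamp's hinge pin, fixed to the tray at tray x = -122, y = 0, 53 mm above the bench; the pin runs along tray y, between the cheeks (each 22 mm long in x).
- clamp (a joint): Hinge angle (rad) of the aluminium clamp arm: 0 = arm level along tray +x, its rubber pad just on a rack lying in the tray; pi/2 = arm pointing straight up; it starts at 1.6 to 2.0, leaning outwards over the tray's -x end, and can go from -0.05 to 2.1. A stiff hinge (0.05 N m): it stays where it is left and takes about 1 N at the arm's end.
- clamp_tip (a point): Middle of the clamp arm's free end, 78 mm from the hinge pin. The arm is a flat bar 78 mm long from the pin, 26 mm wide (tray y), 8 mm thick, centred on the line from pin to this point. Under it (the side that ends facing down) is a rubber pad 20 mm across and 5 mm thick, 66 mm from the pin.
- vial_a: Small glass vial, 15 mm across, 32 mm high, standing beside the tray on its +y side. To be left alone. Origin: centre of its underside.
- vial_b: The same on the tray's -y side.
- bottle: Amber bottle, 70 mm across, 150 mm high, on the left of the bench; leave alone. Origin: centre of its underside.
- beaker: Glass beaker, 66 mm across, 80 mm high, on the left of the bench; leave alone. Origin: centre of its underside.
- screwdriver: Screwdriver lying on the right of the bench; leave alone.
- mouse: Black computer mouse, 105 x 60 x 24 mm, at the far right; leave alone. Origin: centre of its underside.

How it is judged (in metres and radians):
On the way, in this order (a step that is already met when the one before it is completed fails the run):
1. the rack lies flat in the tray, holes up, while the clamp is still open (above 0.8 rad) (angle between rack's own x axis and vertical below 0.08 rad and z of rack in the frame of tray between 0.018 and 0.03 m and y of rack in the frame of tray between -0.04 and 0.04 m and x of rack in the frame of tray between 0.035 and 0.082 m and value of joint clamp above 0.8 rad), for 0.2 s.
2. the clamp arm is pushed over and down on the rack (value of joint clamp below 0.1 rad), for 0.2 s.
At the end, for the whole second after the job is handed in: The rack lies flat in the tray, holes up (within 0.08 rad), its origin 18 to 30 mm above the bench, within 40 mm of the tray's centre line and at tray x 35 to 82 mm, so that its end is under the clamp; the clamp joint reads below 0.1 rad; the rack is at rest (angle between rack's own x axis and vertical below 0.08 rad and z of rack in the frame of tray between 0.018 and 0.03 m and y of rack in the frame of tray between -0.04 and 0.04 m and x of rack in the frame of tray between 0.035 and 0.082 m and value of joint clamp below 0.1 rad and linear speed of rack below 0.02 m/s); the robot touches nothing.
It fails at once if the vial rack is lifted (its origin more than 45 mm above the bench; standing it is at 4 mm, lying at 24 mm) (height (world z) of rack above 0.045 m).
It fails at once if the rack is gripped: the TCP is inside the rack's outline (the open fingers straddle it) and the fingers bear on it with more than 20 N (x of the grasp point in the frame of rack between -0.017 and 0.017 m and y of the grasp point in the frame of rack between -0.037 and 0.037 m and z of the grasp point in the frame of rack between 0 and 0.167 m and contact force between the fingers and rack above 20 N).
It fails at once if the clamp arm is gripped: the TCP is inside the arm's outline (the open fingers straddle it) and the fingers bear on it with more than 20 N (x of the grasp point in the frame of clamp_tip between -0.065 and 0.016 m and y of the grasp point in the frame of clamp_tip between -0.012 and 0.012 m and z of the grasp point in the frame of clamp_tip between -0.006 and 0.006 m and contact force between the fingers and tray above 20 N).
It fails at once if another thing on the bench is shifted by more than 30 mm (distance of any of vial_a, vial_b, bottle, beaker, screwdriver, mouse from where it was at the start of the episode above 0.03 m).
It fails at once if a vial, the bottle or the beaker is knocked over (tilted more than 0.6 rad) (angle between any of vial_a, vial_b, bottle, beaker's own z axis and vertical above 0.6 rad).
It also fails if it takes over 45 s, if anything falls off the work surface, if the arm or the gripper's body presses on something with over 40 N, if the wrist force passes 120 N, or if a joint passes its speed limit or range.

ROBOT

A 6-joint arm with a two-finger parallel gripper is mounted at the origin on the work surface. World frame = base frame: x ahead of the robot, y to its left, z up, the work surface at z = 0. Lengths are in mm, angles in rad, forces in N, time in s.
With the tool pointing down it reaches from about 300 to 875 mm from the base axis. Payload 6.4 kg.
Tool frame: the origin (TCP) lies between the finger pads, 19 mm behind the fingertips; this is the grasp point; z points along the fingers, y is the line along which they close (so a half turn about z gives the same grasp; the last joint's range is limited). The gripper opens to 85 mm and grips with 20 to 120 N. Pads are 22 mm wide; open, the fingers measure 114 mm over their backs; the gripper's body (76 mm by 85 mm) begins 54 mm behind the grasp point. The pads swing forward as they close: fully open they stand 13 mm farther back than shut.
Start: joints at [-1.543, 0.181, 1.607, -0, 1.354, -0.206], TCP at [133.229, -559.367, 249.988] pointing down, gripper open.
Joint ranges: [-2.99, 2.99], [-0.89, 2.07], [0.3, 2.58], [-1.14, 4.28], [0, 2.63], [-3.12, 3.12]. Speed limits (rad/s): [2.57, 2.57, 3.01, 3.14, 3.14, 3.14].

INTERFACE

Orientations are given as [roll, pitch, yaw] about the fixed x, y, z axes, in that order (R = Rz(yaw) Ry(pitch) Rx(roll)).
In Python, from station import bot, viewer, trace gives the robot as it stands.
- The arm moves only by the tool drive_tool, never from a script. Its argument "plan" is a list of rows, each a list of 6 numbers: the shift along the world's x, y, z in mm, then the turn, a rotation vector about the world's x, y, z in degrees. In form: [[dx, dy, dz, wx, wy, wz], ...]. A call has 1 to 5 rows; each row is the pose to reach, as a shift and turn from the pose commanded when the call began; what a row does not reach only later rows make up. A row lasts 1/10 s, in which the tool goes at most 50 mm and 8.59 degrees, less where a joint would pass 70% of its speed; a pose out of reach is approached as far as the arm can. A call with a gripper value outside its range is refused whole. "grip" is the opening, from 0 (shut) to 1 (fully open), set as the call begins (left out, the last holds). The fingers move at their own pace and stop on an object; "force" is the grip in N (left out, the last holds). Time passes only in rows, so rows that repeat a pose let the fingers close. It gives the time, the measured TCP pose, the force, the opening and the grip force at its end, in the units of the state.
- bot.sense(): the state, without advancing time (a new reading comes with each control period).
- viewer.grab_frame(name): name is "side" or "top" or "wrist"; returns a dict with "image" (400x640x3 uint8, red, green, blue), "range_z" (400x640 float32, mm along the optical axis (not along the pixel's ray), 0 where there is no reading), "fx", "fy", "cx", "cy" (pixels), "R" (3x3) and "t" (3): a world point X has camera coordinates R X + t. Camera axes: x right, y down, z forward; pixel columns grow to the right and rows downward; lengths in mm; the calibration is good to about 2 mm. The wrist camera is an equidistant fisheye: a pixel r from the principal point sees the ray r / f radians off the axis. A picture is of the moment at which its call begins.
- bot.sign_off(): hands the job in; it is judged then, once.
Trained networks look in the newest picture that a camera, given by its name, has taken for a name from the list of things; names that differ only in an ending like _2 or _b are one class to them, and where a whole thing is asked for, a point or a joint stands for the part that bears it (a point fixed in the world has none). Each returns a list of dicts, best first, with "confidence" (0 to 1); they miss things now and then, are a little off and sometimes report something else, mostly with a low value. They report only what shows in the picture. A call takes as long as a camera call.
- trace(camera, query): "region" (400x640 bool, what is visible of it) and "box" ([left, top, right, bottom] in pixels, round what is visible of it).
The state is a dict: "time_s": time; "q": joint angles; "qd": joint speeds; "joint_torque": joint torques, N m; "position": TCP position; "tcp_rot": TCP orientation; "contact_force": force on the tool from outside, world axes, zero at the start; "wrist_torque": the same for the moment, N m; "grip_width": finger opening in mm; "grasp_force": force on a finger pad.
Only numpy, scipy, OpenCV 4.12 (cv2) and the standard library are available. Lean on these libraries where they do the work, as an engineer would, in place of code of your own. Each camera call takes 0.05 s, during which the arm holds its last target. There are 200 camera calls.

## Working session

There is one attempt and no reset: what is moved stays moved. The work goes in short steps, Python scripts to look and compute and a tool call to move; the robot and the scene stay as the last step left them, time stands still between calls to the robot, and variables do not carry over. Pictures are saved under pics/ and viewed, at most 10 in all, crops included, and the job is handed in when it is done.

Besides the shell and the picture viewer there is one more tool, called by a JSON object that holds its "method" and its "body". drive_tool: Moves the arm, as the interface text tells. Its arguments: {"type":"object","properties":{"plan":{"type":"array"},"grip":{"type":"number"},"force":{"type":"number"}},"required":["plan"]}

```bash
mkdir -p pics
cat > h.py <<'E'
import numpy as np, cv2
from station import bot, viewer, trace
def cloud(f):
    z=f["range_z"]; v,u=np.mgrid[:400,:640]
    c=np.stack([(u-f["cx"])/f["fx"]*z,(v-f["cy"])/f["fy"]*z,z],-1)
    return (c-np.array(f["t"]))@np.array(f["R"]), z>0
E
python3 - <<'E'
from h import *
for n in ("top","side"):
    f=viewer.grab_frame(n); cv2.imwrite(f"pics/{n}0.png",f["image"][:,:,::-1])
    P,ok=cloud(f)
    np.savez(f"{n}0.npz",P=P,ok=ok)
    R=np.array(f["R"]); print(n,"cam at",-R.T@np.array(f["t"]),R[2])
    for q in ("tray","rack","clamp","vial_a","bottle","beaker"):
        for d in trace(n,q)[:2]:
            p=P[d["region"]&ok]
            print(q,round(d["confidence"],2),d["box"],np.percentile(p,[2,50,98],axis=0).round().tolist() if len(p) else None)
print(bot.sense())
E
```

```text
top cam at [ 505.6146822    41.39938745 1280.14440155] [ 0.04145851 -0.01499269 -0.99902773]
tray 0.94 [279.7, 165.7, 367.7, 238.5] [[459.0, -65.0, -2.0], [567.0, 42.0, 4.0], [656.0, 137.0, 103.0]]
rack 0.79 [336.4, 210.5, 363.8, 237.6] [[456.0, -80.0, 25.0], [493.0, -48.0, 153.0], [530.0, -17.0, 157.0]]
clamp 0.44 [286.4, 173.0, 296.9, 187.1] [[611.0, 103.0, 59.0], [624.0, 116.0, 109.0], [636.0, 130.0, 130.0]]
bottle 0.97 [168.5, 214.5, 199.7, 236.7] [[453.0, 421.0, 15.0], [486.0, 440.0, 102.0], [517.0, 475.0, 152.0]]
beaker 0.69 [185.1, 166.8, 212.6, 188.8] [[595.0, 378.0, -2.0], [627.0, 422.0, 35.0], [657.0, 467.0, 81.0]]
side cam at [  6.3049209  751.63855091 904.56966812] [ 0.45115232 -0.61493552 -0.64677344]
tray 0.67 [265.8, 205.3, 359.8, 253.7] [[447.0, -52.0, -0.0], [571.0, 48.0, 5.0], [655.0, 143.0, 95.0]]
rack 0.87 [331.7, 177.5, 357.7, 237.8] [[451.0, -74.0, 9.0], [481.0, -37.0, 99.0], [532.0, -10.0, 156.0]]
clamp 0.43 [267.7, 204.7, 274.8, 225.0] [[613.0, 108.0, 64.0], [621.0, 125.0, 108.0], [638.0, 135.0, 129.0]]
vial_a 0.49 [297.5, 253.8, 305.3, 255.9] [[504.0, 104.0, 
[... 361 characters left out ...]
1.0, 82.0]]
{'time_s': 0.7, 'q': array([-1.54331018e+00,  1.80787008e-01,  1.60695474e+00,  3.89901877e-06,
        1.35379651e+00, -2.06341891e-01]), 'qd': array([ 0.00050147,  0.00084885, -0.00115217,  0.00060237,  0.00055219,
       -0.00179222]), 'joint_torque': array([-1.62902703e-03, -4.44716620e+01, -3.51620257e+01, -5.19270470e-04,
        8.39416389e-04, -8.55578350e-06]), 'position': array([ 133.22507491, -559.39245785,  250.01767864]), 'tcp_rot': array([3.14153863e+00, 7.41876788e-06, 2.33827203e-01]), 'contact_force': array([ 0.40723381, -0.67559124, -0.790223  ]), 'wrist_torque': array([ 0.01950468, -0.05218524,  0.03408681]), 'grasp_force': 0.0, 'grip_width': 85.25064245509924}
```

View pics/top0.png

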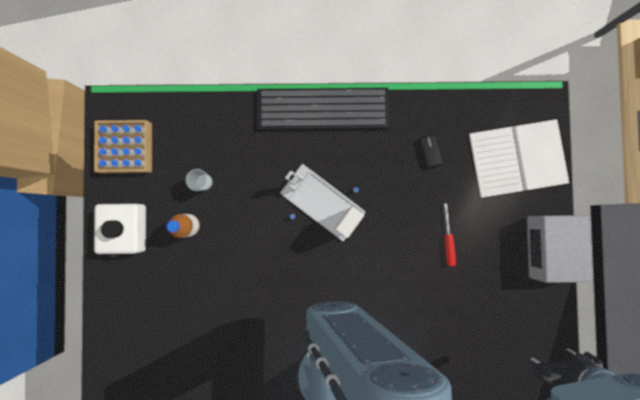

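View pics/side0.png

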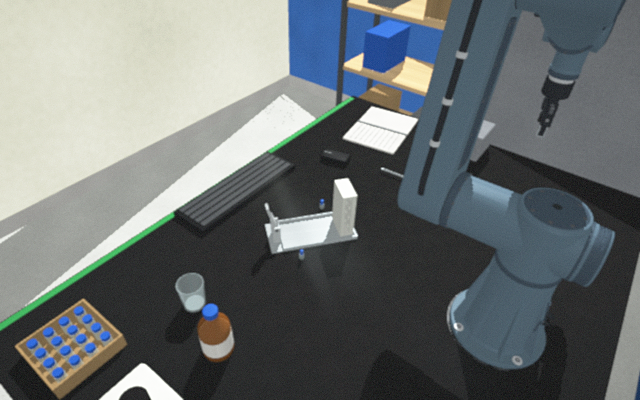

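The top view shows the tray running diagonally, with the clamp at about (292,178), the standing rack at about (350,222), and vials at (292,216) and (356,190). Next I'll fit the tray frame.

Run:
```python
from h import *
d=np.load("top0.npz");P,ok=d["P"],d["ok"]
s=np.load("side0.npz")
im=cv2.imread("pics/top0.png").astype(int)
roi=np.zeros((400,640),bool);roi[158:245,272:372]=1
def rect(m,n):
    q=P[m][:,:2].astype(np.float32); r=cv2.minAreaRect(q); print(n,len(q),r)
bright=(im.min(-1)>110)&roi
rect(bright&ok&(abs(P[...,2])<25),"tray low")
rect(roi&ok&(P[...,2]>146),"rack top")
c=np.array([566,34.]);
for nm,D in(("top",d),("side",s)):
    p=D["P"][D["ok"]]; m=(p[:,2]>65)&(p[:,2]<160)&(p[:,0]>590)&(p[:,0]<680)&(p[:,1]>70)&(p[:,1]<170)
    q=p[m]; q=q[np.argsort(q[:,2])]; print(nm,q[::max(1,len(q)//14)].round().tolist())
blue=(im[...,0]>im[...,2]+40)&roi
n,l,st,ce=cv2.connectedComponentsWithStats(blue.astype(np.uint8))
for i in range(1,n): print("blue",ce[i],st[i,4],np.median(P[(l==i)&ok],axis=0).round())
```

```text
tray low 2504 ((557.7440795898438, 29.870040893554688), (283.457275390625, 124.15754699707031), 52.10068893432617)
rack top 395 ((491.13226318359375, -50.877105712890625), (40.111183166503906, 79.85479736328125), 52.882347106933594)
top [[617.0, 107.0, 65.0], [626.0, 103.0, 72.0], [626.0, 106.0, 78.0], [625.0, 109.0, 83.0], [628.0, 108.0, 87.0], [618.0, 117.0, 95.0], [635.0, 110.0, 106.0], [628.0, 110.0, 116.0], [619.0, 127.0, 119.0], [624.0, 130.0, 124.0], [627.0, 115.0, 126.0], [630.0, 121.0, 126.0], [638.0, 115.0, 127.0], [641.0, 118.0, 128.0], [629.0, 115.0, 130.0]]
side [[616.0, 121.0, 66.0], [615.0, 122.0, 71.0], [613.0, 124.0, 77.0], [616.0, 120.0, 84.0], [616.0, 124.0, 91.0], [618.0, 126.0, 96.0], [620.0, 127.0, 102.0], [623.0, 132.0, 108.0], [619.0, 123.0, 115.0], [620.0, 125.0, 120.0], [623.0, 126.0, 122.0], [627.0, 121.0, 124.0], [622.0, 131.0, 126.0], [625.0, 135.0, 127.0], [631.0, 120.0, 128.0], [628.0, 129.0, 129.0]]
blue [356.15789474 188.84210526] 19 [594. -82.  18.]
blue [292. 216.] 21 [510. 122.  20.]
```

{"method": "drive_tool", "body": {"plan": [[40, 60, 0, 0, 0, 8], [70, 100, 0, 0, 0, 16], [100, 145, 0, 0, 0, 24], [125, 185, 0, 0, 0, 32], [150, 220, 0, 0, 0, 38]], "grip": 0}}

```text
time_s: 1.2
position: [274.6, -351.1, 250.1]
tcp_rot: [3.141, 0.0, 0.902]
contact_force: [0.5, -1.1, 0.4]
grip_width: 12.3
grasp_force: 0.0
```

{"method": "drive_tool", "body": {"plan": [[25, 40, 0, 0, 0, 0], [50, 80, 0, 0, 0, 0], [80, 120, 0, 0, 0, 0], [110, 160, 0, 0, 0, 0], [135, 200, 0, 0, 0, 0]]}}

```text
time_s: 1.7
position: [410.1, -151.0, 250.5]
tcp_rot: [3.14, -0.0, 0.897]
contact_force: [1.5, -1.1, 0.1]
grip_width: 0.2
grasp_force: 0.0
```

{"method": "drive_tool", "body": {"plan": [[3, 2, -45, 0, 0, 0], [6, 4, -90, 0, 0, 0], [10, 8, -113, 0, 0, 0], [14, 13, -113, 0, 0, 0], [14, 13, -113, 0, 0, 0]]}}

```text
time_s: 2.2
position: [423.5, -139.5, 137.6]
tcp_rot: [3.142, -0.0, 0.898]
contact_force: [0.1, -0.1, -0.1]
grip_width: 0.1
grasp_force: 0.0
```

Run:
```python
from h import *
print(bot.sense()["position"])
f=viewer.grab_frame("side"); cv2.imwrite("pics/side1.png",cv2.resize(f["image"][130:290,230:430,::-1],None,fx=3,fy=3,interpolation=2))
```

```text
[ 423.53921361 -139.54454989  137.59730599]
```

View pics/side1.png

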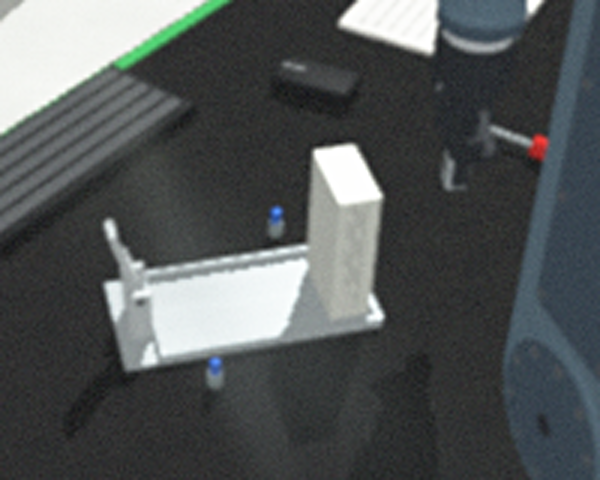

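The image shows the fingers, about (455,185) in the crop, on the hole side of the standing rack and clear of it. They line up with the tray axis, so I'll push now.

{"method": "drive_tool", "body": {"plan": [[12, 16, 0, 0, 0, 0], [24, 31, 0, 0, 0, 0], [35, 45, 0, 0, 0, 0], [42, 53, 0, 0, 0, 0], [48, 61, 0, 0, 0, 0]]}}

```text
time_s: 2.75
position: [472.3, -79.1, 138.5]
tcp_rot: [3.139, -0.001, 0.897]
contact_force: [0.3, -0.4, 0.1]
grip_width: 0.1
grasp_force: 0.0
```

{"method": "drive_tool", "body": {"plan": [[5, 6, 0, 0, 0, 0], [10, 12, 0, 0, 0, 0], [14, 18, 0, 0, 0, 0], [18, 23, 0, 0, 0, 0], [22, 28, 0, 0, 0, 0]]}}

```text
time_s: 3.25
position: [493.2, -50.4, 136.9]
tcp_rot: [-3.141, 0.0, 0.897]
contact_force: [0.4, 0.9, -0.7]
grip_width: 0.3
grasp_force: 0.0
```

{"method": "drive_tool", "body": {"plan": [[4, 5, 0, 0, 0, 0], [7, 9, 0, 0, 0, 0], [7, 9, 0, 0, 0, 0], [7, 9, 0, 0, 0, 0], [7, 9, 0, 0, 0, 0]]}}

```text
time_s: 3.75
position: [499.8, -41.9, 136.9]
tcp_rot: [-3.141, 0.0, 0.897]
contact_force: [-0.3, 0.3, -0.2]
grip_width: -0.2
grasp_force: 0.0
```

Run:
```python
from h import *
print(bot.sense()["position"])
f=viewer.grab_frame("side"); cv2.imwrite("pics/side2.png",cv2.resize(f["image"][130:290,230:430,::-1],None,fx=3,fy=3,interpolation=2))
```

```text
[499.84876636 -41.88981525 136.94469533]
```

View pics/side2.png

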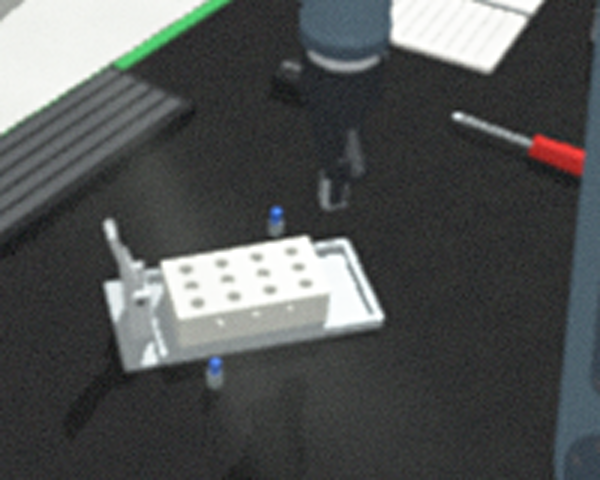

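The rack now lies flat with its holes up, between about (165,260) and (325,290) in the crop, short of the bracket. Next I'll measure its pose and the clamp geometry.

Run:
```python
from h import *
for n in("side","top"):
    f=viewer.grab_frame(n);P,ok=cloud(f)
    for d in trace(n,"rack")[:1]:
        p=P[d["region"]&ok]; p=p[(p[:,2]>38)&(p[:,2]<52)]; print(n,"racktop",len(p),np.median(p[:,2]),cv2.minAreaRect(p[:,:2].astype(np.float32)))
    for d in trace(n,"tray")[:1]:
        p=P[d["region"]&ok]; p=p[p[:,2]<20]; print(n,"tray",len(p),cv2.minAreaRect(p[:,:2].astype(np.float32)))
u=np.array([-.62,-.785]);v=np.array([.785,-.62])
for n in("top0","side0"):
    d=np.load(n+".npz");p=d["P"][d["ok"]]; p=p[(p[:,2]>60)&(p[:,2]<160)&(abs(p[:,0]-630)<50)&(abs(p[:,1]-120)<50)]
    r=p[:,:2]-[491,-51]
    for a,b in((60,75),(75,90),(90,105),(105,120),(120,135)):
        k=(p[:,2]>a)&(p[:,2]<b); print(n,a,k.sum(),np.percentile(r[k]@u,[5,50,95]).round(1),np.percentile(r[k]@v,[5,50,95]).round(1))
```

```text
side racktop 935 43.753679316316195 ((550.2962646484375, 29.272605895996094), (151.03744506835938, 85.21849822998047), 52.486305236816406)
side tray 1048 ((573.8046264648438, 12.7381591796875), (255.70204162597656, 175.88099670410156), 50.02125930786133)
top racktop 627 43.36871524665302 ((562.3576049804688, 42.74049377441406), (106.50721740722656, 79.80307006835938), 53.20497512817383)
top tray 823 ((555.2385864257812, 30.2127685546875), (254.7121124267578, 121.89248657226562), 50.79453659057617)
top0 60 22 [-209.5 -203.2 -196.6] [-19.4   2.8  20.8]
top0 75 16 [-209.9 -208.  -205.8] [-11.    1.8  12.7]
top0 90 10 [-213.9 -211.8 -210.1] [-9.8 -2.4 11.7]
top0 105 15 [-218.7 -213.1 -210.5] [-10.3   1.4  12.9]
top0 120 36 [-226.3 -221.  -214.4] [-8.5  2.2 11.5]
side0 60 25 [-215.  -207.5 -199.5] [-20.4  -9.   19.1]
side0 75 15 [-218.  -212.5 -209.1] [-12.4 -10.4   5.4]
side0 90 15 [-222.5 -217.4 -214.3] [-12.1  -9.8  -0.6]
side0 105 16 [-225.8 -220.6 -215.2] [-11.7  -8.1   5.6]
side0 120 37 [-229.7 -224.7 -217.6] [-11.1  -1.6  10. ]
```

{"method": "drive_tool", "body": {"plan": [[5, 6, 45, 0, 0, 0], [25, 32, 65, 0, 0, 0], [53, 68, 65, 0, 0, 0], [80, 103, 65, 0, 0, 0], [105, 135, 65, 0, 0, 0]]}}

```text
time_s: 4.6
position: [606.1, 94.8, 202.4]
tcp_rot: [3.141, -0.001, 0.897]
contact_force: [0.4, -0.8, 0.3]
grip_width: -0.0
grasp_force: 0.0
```

{"method": "drive_tool", "body": {"plan": [[20, 26, 0, 0, 0, 0], [40, 51, 0, 0, 0, 0], [51, 65, 0, 0, 0, 0], [51, 65, 0, 0, 0, 0], [51, 65, 0, 0, 0, 0]]}}

```text
time_s: 5.1
position: [655.5, 158.1, 201.4]
tcp_rot: [-3.141, 0.001, 0.898]
contact_force: [-0.5, -0.0, -0.7]
grip_width: -0.1
grasp_force: 0.0
```

{"method": "drive_tool", "body": {"plan": [[0, 0, -40, 0, 0, 0], [0, 0, -77, 0, 0, 0], [0, 0, -77, 0, 0, 0]]}}

```text
time_s: 5.4
position: [651.1, 156.6, 118.8]
tcp_rot: [-3.133, 0.008, 0.896]
contact_force: [-0.8, -0.6, -1.0]
grip_width: 0.4
grasp_force: 0.0
```

Run:
```python
from h import *
print(bot.sense()["position"])
f=viewer.grab_frame("side"); cv2.imwrite("pics/side3.png",cv2.resize(f["image"][130:290,230:430,::-1],None,fx=3,fy=3,interpolation=2))
```

```text
[651.13487767 156.63044281 118.83329957]
```

View pics/side3.png

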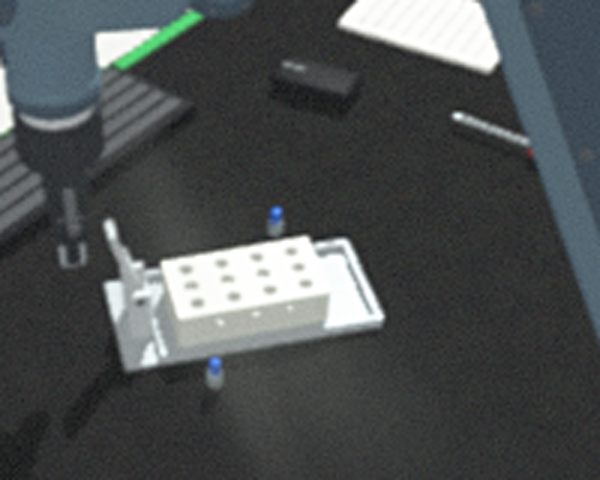

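The fingers at about (72,255) in the crop are just behind the clamp arm at (120,245) and in line with it. I'll sweep it over now.

{"method": "drive_tool", "body": {"plan": [[-9, -13, 5, 0, 0, 0], [-17, -24, 5, 0, 0, 0], [-25, -36, 5, 0, 0, 0], [-33, -47, 6, 0, 0, 0], [-42, -58, 4, 0, 0, 0]]}}

```text
time_s: 5.95
position: [613.9, 99.1, 130.2]
tcp_rot: [3.14, -0.001, 0.897]
contact_force: [0.9, 0.7, -0.7]
grip_width: 0.2
grasp_force: 0.4
```

Run:
```python
from h import *
s=bot.sense();print(s["position"],s["contact_force"])
f=viewer.grab_frame("side"); cv2.imwrite("pics/side4.png",cv2.resize(f["image"][130:290,230:430,::-1],None,fx=3,fy=3,interpolation=2))
```

```text
[613.93883982  99.10379501 130.21868005] [ 0.8921324   0.65297175 -0.66794428]
```

View pics/side4.png

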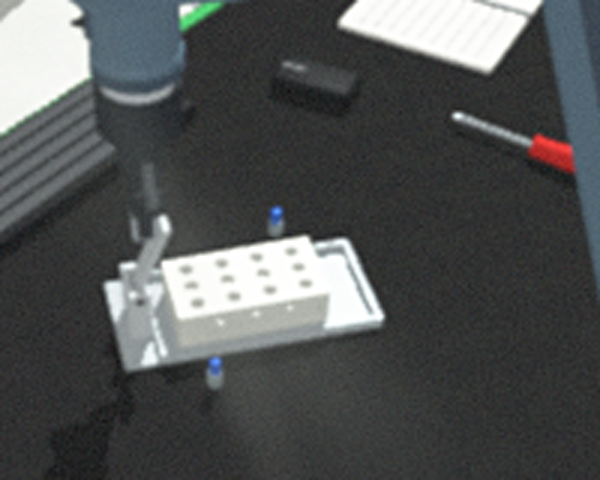

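The arm is over to about 55 degrees, with its tip at about (163,225) in the crop and the finger behind it. I'll carry on forward and down.

{"method": "drive_tool", "body": {"plan": [[-7, -9, -7, 0, 0, 0], [-11, -14, -14, 0, 0, 0], [-17, -21, -24, 0, 0, 0], [-21, -26, -34, 0, 0, 0], [-24, -30, -42, 0, 0, 0]]}}

```text
time_s: 6.5
position: [589.0, 69.9, 85.4]
tcp_rot: [-3.14, 0.001, 0.897]
contact_force: [1.1, 0.5, 0.5]
grip_width: 0.1
grasp_force: 0.3
```

{"method": "drive_tool", "body": {"plan": [[0, 0, -2, 0, 0, 0], [0, 0, -4, 0, 0, 0], [0, 0, -6, 0, 0, 0], [0, 0, -6, 0, 0, 0]]}}

```text
time_s: 6.9
position: [590.2, 70.4, 81.0]
tcp_rot: [3.141, -0.0, 0.897]
contact_force: [0.4, 0.3, -0.1]
grip_width: 0.3
grasp_force: 0.0
```

Run:
```python
from h import *
s=bot.sense();print(s["position"],s["contact_force"])
f=viewer.grab_frame("side"); cv2.imwrite("pics/side5.png",cv2.resize(f["image"][130:290,230:430,::-1],None,fx=3,fy=3,interpolation=2))
```

```text
[590.19064126  70.39792366  80.96173871] [ 0.36675738  0.29997715 -0.10637401]
```

View pics/side5.png

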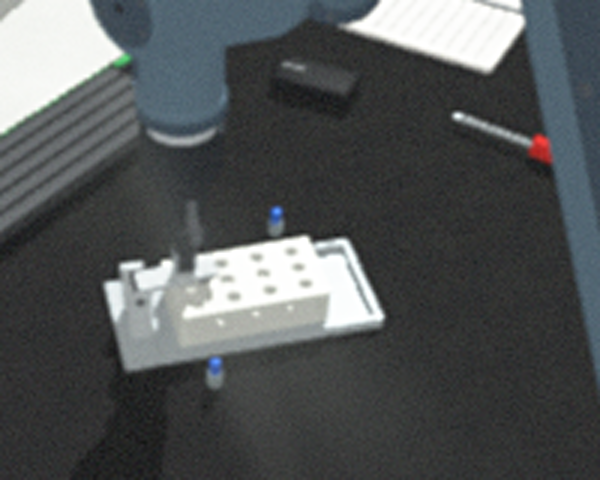

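The arm is nearly down on the rack. I'll press on in small steps until there is a contact force.

{"method": "drive_tool", "body": {"plan": [[0, 0, -1, 0, 0, 0], [0, 0, -2, 0, 0, 0], [0, 0, -3, 0, 0, 0], [0, 0, -3, 0, 0, 0]]}}

```text
time_s: 7.35
position: [590.0, 70.2, 77.9]
tcp_rot: [3.142, -0.0, 0.897]
contact_force: [-0.5, -0.3, 0.0]
grip_width: 0.5
grasp_force: 0.0
```

{"method": "drive_tool", "body": {"plan": [[0, 0, -0.5, 0, 0, 0], [0, 0, -1, 0, 0, 0], [0, 0, -1.5, 0, 0, 0], [0, 0, -1.5, 0, 0, 0]]}}

```text
time_s: 7.75
position: [589.9, 70.2, 76.4]
tcp_rot: [-3.141, 0.0, 0.897]
contact_force: [0.3, -0.9, 0.5]
grip_width: -0.1
grasp_force: 0.0
```

{"method": "drive_tool", "body": {"plan": [[0, 0, -0.5, 0, 0, 0], [0, 0, -1, 0, 0, 0], [0, 0, -1, 0, 0, 0]]}}

```text
time_s: 8.05
position: [590.0, 70.2, 75.8]
tcp_rot: [-3.142, 0.0, 0.897]
contact_force: [-1.7, -0.6, 4.0]
grip_width: -0.1
grasp_force: 2.0
```

{"method": "drive_tool", "body": {"plan": [[0, 0, -0.5, 0, 0, 0], [0, 0, -1, 0, 0, 0], [0, 0, -1, 0, 0, 0]]}}

```text
time_s: 8.35
position: [590.0, 70.2, 75.7]
tcp_rot: [3.142, 0.0, 0.897]
contact_force: [-5.0, 0.6, 11.3]
grip_width: 0.3
grasp_force: 5.7
```

Run:
```python
from h import *
f=viewer.grab_frame("side");P,ok=cloud(f)
u=np.array([-.62,-.785]);v=np.array([.785,-.62])
p=P[ok];r=p[:,:2]-[617.5,109.1];a=r@u;l=r@v
for lo in range(0,90,8):
    k=(a>lo)&(a<lo+8)&(abs(l)<10)&(p[:,2]<75);print(lo,k.sum(),np.median(p[k,2]).round(1) if k.any() else 0)
cv2.imwrite("pics/side6.png",cv2.resize(f["image"][190:260,260:350,::-1],None,fx=7,fy=7,interpolation=2))
```

```text
0 11 57.4
8 17 55.5
16 27 51.3
24 36 42.8
32 23 58.0
40 15 56.2
48 17 56.7
56 20 55.1
64 19 55.8
72 16 52.1
80 8 42.5
88 18 41.4
```

View pics/side6.png

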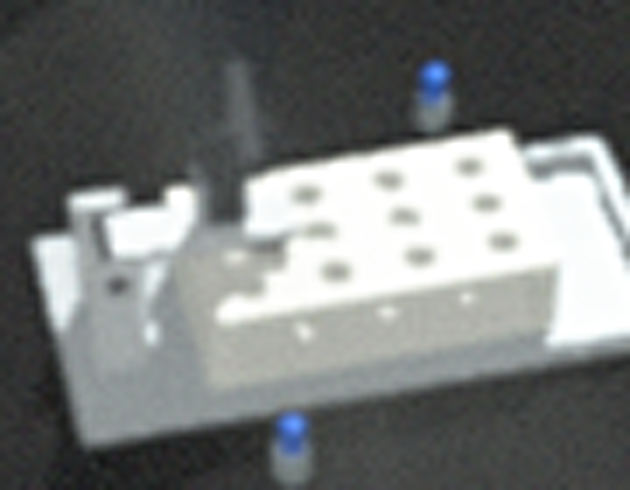

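The 11 N contact force and the arm top at a level 56 mm show that the clamp is fully down on the rack. I'll retract straight up and check.

{"method": "drive_tool", "body": {"plan": [[0, 0, 10, 0, 0, 0], [0, 0, 40, 0, 0, 0], [0, 0, 80, 0, 0, 0], [0, 0, 120, 0, 0, 0], [0, 0, 120, 0, 0, 0]]}}

```text
time_s: 8.9
position: [594.0, 70.1, 201.7]
tcp_rot: [3.132, -0.007, 0.897]
contact_force: [0.7, 0.4, 0.0]
grip_width: 0.1
grasp_force: 0.0
```

Run:
```python
from h import *
f=viewer.grab_frame("side");P,ok=cloud(f)
u=np.array([-.62,-.785]);v=np.array([.785,-.62])
p=P[ok];r=p[:,:2]-[617.5,109.1];a=r@u;l=r@v
for lo in range(0,90,8):
    k=(a>lo)&(a<lo+8)&(abs(l)<10)&(p[:,2]<75);print(lo,k.sum(),np.median(p[k,2]).round(1))
d=trace("side","rack")[0];q=P[d["region"]&ok];q=q[(q[:,2]>38)&(q[:,2]<50)];print(np.median(q[:,2]),cv2.minAreaRect(q[:,:2].astype(np.float32)),bot.sense()["position"])
```

```text
0 12 57.2
8 19 56.5
16 29 53.4
24 36 35.5
32 20 56.4
40 19 56.4
48 20 56.0
56 24 53.5
64 21 55.9
72 13 51.0
80 10 43.7
88 16 41.4
43.780076284426144 ((551.4300537109375, 28.65802001953125), (149.29891967773438, 85.46830749511719), 52.193359375) [590.79943995  70.24490202 195.9900954 ]
```

The arm is level, the rack is flat and has not moved, and the robot is clear.

```bash
python3 -c "
from station import bot; print(bot.sign_off())"
```

```text
the job is handed in; nothing more can be done
None
```

The job is handed in: the rack lies flat in the tray with its holes up, the clamp arm is fully down on it, and the robot is clear; the sign-off gave no verdict, so this rests on my last depth check.

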